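# Gather loose vials in one corner of a tote

## Robot

A 6-joint arm with a two-finger parallel gripper is mounted at the origin on a cart in front of the work surface, level with it; the furniture and walls round the work are solid. World frame = base frame: x ahead of the robot, y to its left, z up, the work surface at z = 0. Lengths are in m, angles in rad, forces in N, time in s.
With the tool pointing down it reaches from about 0.3 to 0.875 m from the base axis. Payload 6.4 kg.
Tool frame: the origin (TCP) lies at the very end of the fingers, on their centre line; the grasp point (between the pads) lies 19 mm behind it; z points along the fingers, y is the line along which they close (so a half turn about z gives the same grasp; the last joint's range is limited). The gripper opens to 85 mm and grips with 20 to 120 N. Pads are 22 mm wide; open, the fingers measure 114 mm over their backs; the gripper's body (76 mm by 85 mm) begins 54 mm behind the grasp point. The pads swing forward as they close: fully open they stand 13 mm farther back than shut.
Start: joints at [0.953, 0.181, 1.607, -0, 1.354, -0.206], TCP at [0.23, 0.527, 0.231] pointing down, gripper open.
Joint ranges: [-2.99, 2.99], [-0.89, 2.07], [0.3, 2.58], [-1.14, 4.28], [0, 2.63], [-3.12, 3.12]. Speed limits (rad/s): [2.57, 2.57, 3.01, 3.14, 3.14, 3.14].

## Interface

Orientations are given as a unit quaternion [w, x, y, z].
In Python, from bench import get_obs, optics, workorder gives the robot as it stands.
- The arm moves only by the tool jog_arm, called after "Emit:" in YAML: its name, and indented under it one key for each argument. Schema: {"type":"object","properties":{"ticks":{"type":"array","items":{"type":"array","items":{"type":"array","items":{"type":"number"},"minItems":7,"maxItems":7},"minItems":1,"maxItems":10},"minItems":1,"maxItems":1},"only":{"type":"string"},"quiet":{"type":"boolean"},"lines":{"type":"string"}},"required":["ticks"],"additionalProperties":false}. ticks is a list that holds a single list of rows (three levels of brackets), with 1 to 10 rows, each of 7 numbers: dx, dy, dz in shares of 1 m (1.0 is 1 m), then a rotation vector rx, ry, rz in parts of the range, where 1.0 means 2 rad, then the opening from 0.0 (shut) to 1.0 (fully open); each row is the pose to reach, as a shift and turn from the pose commanded when the call began, along the tool's axes at that moment; what a row does not reach only later rows make up. A row lasts 1/8 s, in which the tool goes at most 0.0625 m and 0.188 rad, less where a joint would pass 70% of its speed; a pose out of reach is approached as far as the arm can. The fingers move at their own pace and stop on an object; the grip force is fixed at half the most. Time passes only in rows, so rows that do not move let the fingers close. The tool returns the time, the measured TCP pose, the force, the opening and the grip force at its end. only (a regular expression) keeps the lines of the reply that match it, lines (a string "A,B") keeps lines A to B, and quiet returns only ok. No shift or turn number may pass 1 either way. Input that does not fit is refused with a message, and nothing moves.
- get_obs(): the state, without advancing time (a new reading comes with each control period).
- optics.camera(name): name is "scene" or "top" or "wrist"; returns (picture, depth): 384x512x3 uint8, blue, green, red; 384x512 float32, m along the optical axis (not along the pixel's ray), 0 where there is no reading.
- optics.camera_params(name): a dict with "fovy" (degrees; the focal length in pixels is half the picture's height over the tangent of half this angle, whatever the lens; pixels are square), "cx", "cy" (the principal point, pixels), "view" (4x4, takes a point from world to camera coordinates). Camera axes: x right, y up, looking along -z (the intrinsics and any distortion apply to the point x, -y, -z); pixel columns grow to the right and rows downward; lengths in m; the calibration is good to about 2 mm. A picture is of the moment at which its call begins: read the wrist's pose just before it. camera_params takes no time and is no camera call; for the wrist camera it gives the pose at the moment of the call.
- workorder.hand_in(): hands the job in; it is judged then, once.
The state is a dict: "time_s": time; "q": joint angles; "dq": joint speeds; "joint_efforts": joint torques, N m; "eef_pos": TCP position; "eef_rot": TCP orientation; "wrist_force": force on the tool from outside, world axes, zero at the start; "torque": the same for the moment, N m; "opening": opening from 0.0 (shut) to 1.0 (fully open); "grasp_force": force on a finger pad.
Only numpy, scipy, OpenCV 4.12 (cv2) and the standard library are available. Lean on these libraries where they do the work, as an engineer would, in place of code of your own. Each camera call takes 0.05 s, during which the arm holds its last target. There are 200 camera calls.

## Task

Slide the pink dish along the bench, without lifting it, until it lies inside the printed black ring, and let go of it. Then pick up the white tote by its handle and tip it about 35 degrees, blue corner lowest, so that all three vials slide together into the blue corner, and finish while still holding it like that, with the bottom of the blue corner a few centimetres above the middle of the dish and touching nothing, so that a colleague can take the vials out. Spill no vial, and leave the two small bottles and the clear dish where they are.

Things in the scene. Friction and masses are not known exactly. Their poses are not given: they have to be found in the camera images.
- tote: white open plastic tote (about 0.25 kg, 190 x 140 x 50 mm, walls and floor 4 mm) with a fixed grey bridge handle along its length and one blue corner. Origin: centre of its underside; x along its length and the handle, z up. The blue corner is the one at (-x, -y). Two grey end posts (30 mm wide, outside the short walls) carry the handle bar, which runs above the middle of the tote.
- tote_grip (a point): middle of the handle bar, 115 mm above the tote's underside at (0, 0, 0.115) in the tote's frame; here the bar has a rubber sleeve 80 mm long, 16 mm wide (across, along the tote's y) and 24 mm high, free of anything else from 50 mm above the underside up to it; it can be gripped from above across its width, firmly (70 N).
- tote_blue_in (a point): inside bottom corner of the tote at the blue corner, at (-0.091, -0.066, 0.004) in the tote's frame
- tote_blue_foot (a point): outside bottom corner of the tote under the blue corner, at (-0.095, -0.07, 0) in the tote's frame
- pink_dish: loose round pink shallow dish, 85 mm across, 12 mm high, 60 g, lying rim up on the bench (treat it as a solid disc when pushing). Origin: centre of its underside.
- ring_mark: thin black ring printed on the bench (110 mm inside, 120 mm outside diameter, flat, nothing to bump into). Origin: its centre, on the bench.
- vial_a_mid (a point): centre of a small glass vial, 17 mm across and 39 mm long, 12 g, lying on its side in the tote, with smooth glass that slides on the tote's slippery floor and walls (friction 0.14 to 0.22) and can roll
- vial_b_mid (a point): centre of a small glass vial, 17 mm across and 39 mm long, 12 g, lying on its side in the tote, with smooth glass that slides on the tote's slippery floor and walls (friction 0.14 to 0.22) and can roll
- vial_c_mid (a point): centre of a small glass vial, 17 mm across and 39 mm long, 12 g, lying on its side in the tote, with smooth glass that slides on the tote's slippery floor and walls (friction 0.14 to 0.22) and can roll
- red_cap_bottle: bystander: small dark bottle with a red cap, 20 mm across, 43 mm high, standing loose on the bench. Origin: centre of its underside.
- black_cap_bottle: bystander: small brown bottle with a black cap, 20 mm across, 43 mm high, standing loose on the bench. Origin: centre of its underside.
- glass_dish: bystander: covered clear dish with pale filling, 91 mm across, 15 mm high, lying loose on the bench. Origin: centre of its underside.

How it is judged:
On the way, in this order (a step that is already met when the one before it is completed fails the run):
1. the pink dish lies inside the ring, let go, with the tote still on the bench (horizontal distance between pink_dish and ring_mark below 0.02 m and linear speed of pink_dish below 0.02 m/s and contact force between the arm and pink_dish below 0.1 N and height (world z) of tote below 0.01 m), for 0.2 s.
2. the tote is lifted by its handle (height (world z) of each of tote_blue_foot, tote above 0.018 m and contact force between the fingers and tote above 2 N), for 0.2 s.
3. the vials lie together in the blue corner of the tilted tote (distance between each of vial_a_mid, vial_b_mid, vial_c_mid and tote_blue_in below 0.1 m and angle between tote's own z axis and vertical between 0.35 and 0.9 rad), for 0.2 s.
At the end, for the whole second after the job is handed in: Gripper holds the tote still, tilted 20 to 51 deg; every vial's centre within 100 mm of the inner blue corner; blue corner's foot 18 to 120 mm above the bench, within 35 mm of the dish's centre, not touching it; dish flat, within 20 mm of the ring's centre (all of step 3 and horizontal distance between tote_blue_foot and pink_dish below 0.035 m and height (world z) of tote_blue_foot between 0.018 and 0.12 m and z of each of vial_a_mid, vial_b_mid, vial_c_mid in the frame of tote below 0.06 m and linear speed of tote below 0.03 m/s and angular speed of tote below 0.15 rad/s and contact force between the fingers and tote above 2 N and contact force between tote and pink_dish below 0.1 N and horizontal distance between pink_dish and ring_mark below 0.02 m and height (world z) of pink_dish below 0.01 m); the arm keeps its last pose, push and grip.
It fails at once if the pink dish is lifted or tipped instead of slid (height (world z) of pink_dish above 0.012 m or angle between pink_dish's own z axis and vertical above 0.25 rad).
It fails at once if a vial is spilled from the tote (z of any of vial_a_mid, vial_b_mid, vial_c_mid in the frame of tote above 0.09 m or distance between any of vial_a_mid, vial_b_mid, vial_c_mid and tote above 0.18 m).
It fails at once if a bystander (bottle or clear dish) is shifted by more than 20 mm or knocked over (distance of any of red_cap_bottle, black_cap_bottle, glass_dish from where it was at the start of the episode above 0.02 m or angle between any of red_cap_bottle, black_cap_bottle's own z axis and vertical above 0.4 rad).
It also fails if it takes over 51 s, if anything falls off the work surface, if the arm or the gripper's body presses on something with over 40 N, if the wrist force passes 120 N, or if a joint passes its speed limit or range.

## Working session

There is one attempt and no reset: what is moved stays moved. The work goes in short steps, Python scripts to look and compute and a tool call to move; the robot and the scene stay as the last step left them, time stands still between calls to the robot, and variables do not carry over. Pictures are saved under pics/ and viewed, at most 10 in all, crops included, and the job is handed in when it is done.

```bash
ls; mkdir -p pics
```

Create h.py:
```python
import numpy as np, cv2
from bench import get_obs, optics, workorder
from scipy.spatial.transform import Rotation as R
def rot(q): return R.from_quat([q[1],q[2],q[3],q[0]])
def ray(P,u,v,H=384):
    f=H/2/np.tan(np.radians(P['fovy'])/2); V=np.array(P['view'])
    d=np.array([(u-P['cx'])/f,-(v-P['cy'])/f,-1.]); Rm=V[:3,:3]
    return -Rm.T@V[:3,3], Rm.T@d
def onplane(P,u,v,z):
    c,d=ray(P,u,v); return c+d*(z-c[2])/d[2]
def bydepth(P,u,v,dep):
    c,d=ray(P,u,v); return c+d*dep
```

Run:
```python
from h import *
np.set_printoptions(precision=3,suppress=True)
for n in ['scene','top']:
    P=optics.camera_params(n);im,d=optics.camera(n);print(n,{k:v for k,v in P.items() if k!='view'},ray(P,P['cx'],P['cy']))
    cv2.imwrite(f'pics/{n}0.png',im);np.save(f'pics/{n}0.npy',d)
print(get_obs())
```

```text
pics
scene {'fovy': 52.67100830699569, 'cx': 259.8369551568912, 'cy': 191.55740068526714} (array([ 0.061, -0.547,  0.802]), array([ 0.471,  0.534, -0.702]))
top {'fovy': 46.66758214622243, 'cx': 251.2133895216513, 'cy': 188.62649935144702} (array([0.419, 0.013, 1.168]), array([ 0.12 , -0.006, -0.993]))
{'time_s': 0.1, 'q': array([ 0.953,  0.182,  1.608, -0.   ,  1.354, -0.206]), 'dq': array([ 0.001, -0.003, -0.002,  0.   ,  0.001, -0.001]), 'joint_efforts': array([ -0.   , -44.588, -35.224,  -0.   ,   0.004,  -0.   ]), 'eef_pos': array([0.23 , 0.527, 0.23 ]), 'eef_rot': array([-0.   ,  0.204,  0.979, -0.001]), 'wrist_force': array([ 0.523, -0.885,  0.33 ]), 'torque': array([-0.013,  0.007, -0.017]), 'grasp_force': 0.0, 'opening': 0.9973036857239665}
```

View pics/top0.png

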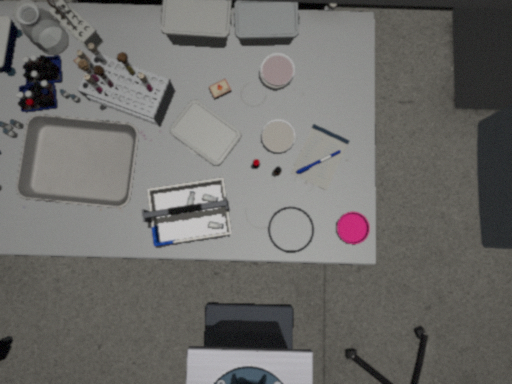

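View pics/scene0.png

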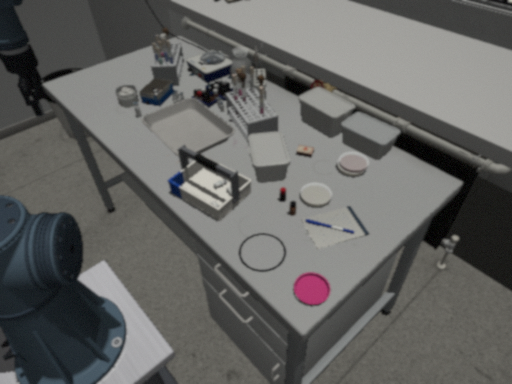

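The top view shows image up as world +x and image left as +y. The main positions are:
- ring at (291,229)
- pink dish at (352,228)
- bottles at (256,163) and (277,171)
- tote rim at about x 148–231, y 180–246, with its blue corner at (157,242) and its handle from (145,215) to (228,204)

The scene view agrees with this.

Create m.py:
```python
from h import *
np.set_printoptions(precision=4,suppress=True)
for n in ['top','scene']:
    P=optics.camera_params(n);im=cv2.imread(f'pics/{n}0.png');d=np.load(f'pics/{n}0.npy')
    hsv=cv2.cvtColor(im,cv2.COLOR_BGR2HSV)
    def big(m):
        c,_=cv2.findContours(m.astype(np.uint8),cv2.RETR_EXTERNAL,cv2.CHAIN_APPROX_NONE);return sorted(c,key=cv2.contourArea)[::-1]
    pk=big(cv2.inRange(hsv,(150,150,100),(175,255,255)))[0][:,0]
    W=np.array([onplane(P,u,v,.012) for u,v in pk]);(c,r)=cv2.minEnclosingCircle(W[:,:2].astype(np.float32));print(n,'pink',c,r)
    box=(slice(195,260),slice(262,318)) if n=='top' else (slice(225,280),slice(232,292))
    m=np.zeros(im.shape[:2],bool);m[box]=hsv[...,2][box]<95
    rg=big(m)[0][:,0];W=np.array([onplane(P,u,v,0) for u,v in rg]);(c,r)=cv2.minEnclosingCircle(W[:,:2].astype(np.float32));print('ring',c,r)
    b=big(cv2.inRange(hsv,(100,120,40),(125,255,255)))[:2]
    for x in b: print('blue',cv2.boundingRect(x))
    pts={'top':{'rim':[(148,190),(226,179),(231,237),(153,246)],'cap':[(256,163),(277,171)],'handle':[(145,215),(165,213),(186,210),(207,207),(228,204)]},
         'scene':{'cap':[(283,189),(293,206)],'handle':[(182,152),(208,165),(237,180)]}}[n]
    for k,l in pts.items():
        for u,v in l:
            w=d[v-1:v+2,u-1:u+2]; print(k,(u,v),bydepth(P,u,v,np.median(w)),onplane(P,u,v,{'rim':.05,'cap':.043,'handle':.127}[k])[:2])
```

```bash
python3 m.py; python3 -c "
import cv2;a=cv2.imread('pics/top0.png')[165:260,130:245];cv2.imwrite('pics/c1.png',cv2.resize(a,None,fx=6,fy=6,interpolation=2))"
```

```text
top pink (0.4643111824989319, -0.25911927223205566) 0.04058562219142914
ring (0.45146238803863525, -0.09820970892906189) 0.05868762731552124
blue (152, 226, 20, 20)
blue (51, 56, 10, 19)
rim (148, 190) [0.5433 0.2673 0.0479] [0.5431 0.2668]
rim (226, 179) [ 0.584   0.0737 -0.0008] [0.5768 0.0711]
rim (231, 237) [ 0.4315  0.0554 -0.    ] [0.431  0.0536]
rim (153, 246) [0.4027 0.257  0.0006] [0.4034 0.2467]
cap (256, 163) [ 0.6215 -0.004   0.0429] [ 0.6214 -0.004 ]
cap (277, 171) [ 0.6027 -0.0584  0.0404] [ 0.6022 -0.0583]
handle (145, 215) [0.4756 0.2531 0.1268] [0.4756 0.2531]
handle (165, 213) [0.4817 0.2071 0.125 ] [0.4816 0.2067]
handle (186, 210) [0.4901 0.1583 0.1257] [0.49   0.1581]
handle (207, 207) [0.4986 0.1094 0.1254] [0.4985 0.1093]
handle (228, 204) [0.5127 0.0635 0.0588] [0.5069 0.0604]
scene pink (0.46325230598449707, -0.2621804177761078) 0.0405464693903923
ring (0.4574178457260132, -0.09974940121173859) 0.060030464082956314
blue (169, 173, 14, 24)
blue (142, 88, 31, 17)
cap (283, 189) [ 0.6256 -0.0056  0.0421] [ 0.6249 -0.0062]
cap (293, 206) [ 0.6035 -0.0662  0.0355] [ 0.5982 -0.0709]
handle (182, 152) [0.4716 0.2481 0.113 ] [0.4632 0.2319]
handle (208, 165) [0.4897 0.1493 0.1151] [0.4822 0.1372]
handle (237, 180) [0.5218 0.0667 0.0944] [0.5006 0.0385]
```

View pics/c1.png

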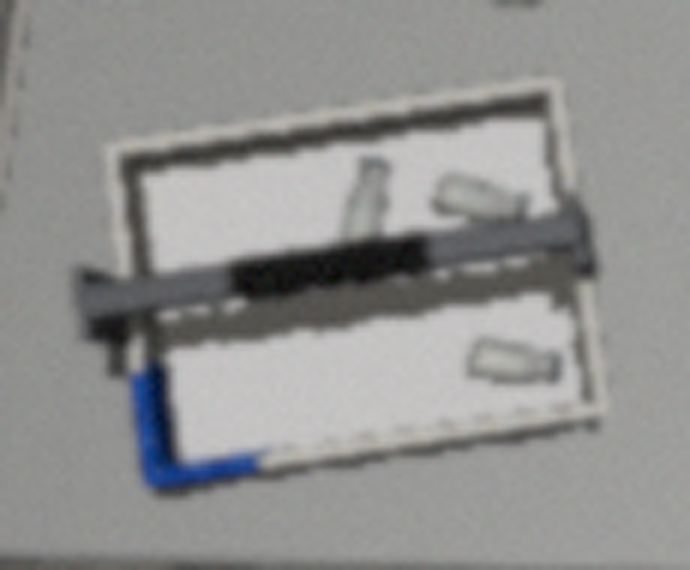

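The crop puts the sleeve centre at full-image pixel (185,209) and the blue corner at lower left. All three vials lie in the half away from it. Heights check out: handle top 0.126, caps about 0.042. Measured positions: ring about (0.4545,-0.099), dish about (0.464,-0.2605), grip about (0.4915,0.160). The tote's x axis points along about -81°.

Add to h.py:
```python
def go(p,yaw=None,Rt=None):
    "tool-axis delta from measured pose to TCP p; tool pointing down with tool y at world angle yaw, or world rotation Rt"
    o=get_obs();A=rot(o['eef_rot'])
    if Rt is None: Rt=A
    if yaw is not None:
        y=np.array([np.cos(yaw),np.sin(yaw),0]);z=np.array([0,0,-1.]);Rt=R.from_matrix(np.c_[np.cross(y,z),y,z])
    return np.r_[A.inv().apply(np.array(p)-o['eef_pos']),(A.inv()*Rt).as_rotvec()]
```

```bash
python3 -c "
from h import *
print(go([.469,-.3405,.15],.06).round(3))"
```

```text
[-5.660e-01 -6.990e-01  8.100e-02 -2.000e-03  1.000e-03  1.099e+00]
```

The rows are not in the units I measure in: turns go in shares of 2 rad. I convert before sending: 1.1 rad is 0.55.

Emit:
jog_arm:
  ticks:
    - [[-0.566, -0.699, 0, 0, 0, 0.55, 0.35], [-0.566, -0.699, 0, 0, 0, 0.55, 0.35], [-0.566, -0.699, 0, 0, 0, 0.55, 0.35], [-0.566, -0.699, 0, 0, 0, 0.55, 0.35], [-0.566, -0.699, 0, 0, 0, 0.55, 0.35], [-0.566, -0.699, 0, 0, 0, 0.55, 0.35], [-0.566, -0.699, 0, 0, 0, 0.55, 0.35], [-0.566, -0.699, 0, 0, 0, 0.55, 0.35], [-0.566, -0.699, 0, 0, 0, 0.55, 0.35], [-0.566, -0.699, 0, 0, 0, 0.55, 0.35]]

```text
time_s: 1.35
eef_pos: [0.3962, -0.0777, 0.2313]
eef_rot: [0.0, 0.686, 0.727, 0.0]
wrist_force: [1.5, 0.4, 0.2]
opening: 0.351
grasp_force: 0.0
```

```bash
python3 -c "
from h import *
print(go([.469,-.3405,.06],.06).round(3))"
```

```text
[-0.267  0.057  0.171  0.001  0.    -0.002]
```

Emit:
jog_arm:
  ticks:
    - [[-0.267, 0.057, 0, 0, 0, 0, 0.35], [-0.267, 0.057, 0.05, 0, 0, 0, 0.35], [-0.267, 0.057, 0.1, 0, 0, 0, 0.35], [-0.267, 0.057, 0.17, 0, 0, 0, 0.35], [-0.267, 0.057, 0.17, 0, 0, 0, 0.35], [-0.267, 0.057, 0.17, 0, 0, 0, 0.35], [-0.267, 0.057, 0.17, 0, 0, 0, 0.35], [-0.267, 0.057, 0.17, 0, 0, 0, 0.35]]

```text
time_s: 2.35
eef_pos: [0.4689, -0.3384, 0.062]
eef_rot: [0.0, 0.686, 0.728, 0.0]
wrist_force: [-0.2, 0.4, -0.0]
opening: 0.352
grasp_force: 0.0
```

Run:
```python
from h import *
print(go([.469,-.3405,.004],.06).round(4))
P=optics.camera_params('wrist');im,d=optics.camera('wrist');cv2.imwrite('pics/w1.png',im)
hsv=cv2.cvtColor(im,cv2.COLOR_BGR2HSV);m=cv2.inRange(hsv,(150,150,60),(175,255,255))
c,_=cv2.findContours(m,0,1);print([cv2.boundingRect(x) for x in c if len(x)>15])
c=max(c,key=cv2.contourArea)[:,0];W=np.array([onplane(P,u,v,.012)[:2] for u,v in c],np.float32);print(cv2.minEnclosingCircle(W))
```

```text
[-0.0021 -0.0001  0.058   0.0002 -0.     -0.0009]
[(176, 5, 151, 159)]
((0.466974675655365, -0.26005586981773376), 0.041898079216480255)
```

View pics/w1.png

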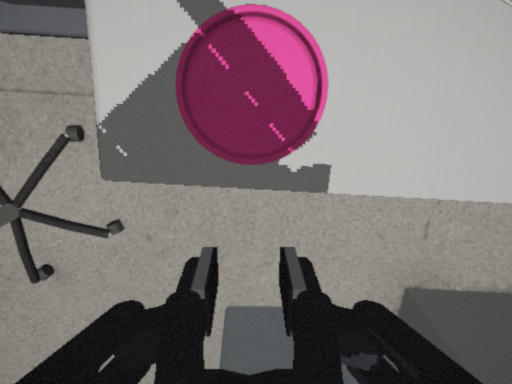

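The wrist view shows the dish at (252,85), straight ahead of the fingers, and the fingers just past the bench edge. I'll descend, check the height, then push.

Emit:
jog_arm:
  ticks:
    - [[0, 0, 0.03, 0, 0, 0, 0.35], [0, 0, 0.05, 0, 0, 0, 0.35], [0, 0, 0.057, 0, 0, 0, 0.35], [0, 0, 0.057, 0, 0, 0, 0.35]]

```text
time_s: 2.9
eef_pos: [0.4688, -0.3385, 0.0044]
eef_rot: [-0.0, 0.686, 0.728, 0.0]
wrist_force: [-0.0, -0.3, -0.3]
opening: 0.354
grasp_force: 0.0
```

```bash
python3 -c "
from h import *
for p in ([.4665,-.315,.005],[.4595,-.165,.005],[.4583,-.150,.005]): print(go(p,.074).round(4))"
```

```text
[ 0.0236 -0.0009 -0.0006 -0.0002 -0.0003 -0.0147]
[ 0.1738  0.001  -0.0006 -0.0002 -0.0003 -0.0147]
[ 0.1888  0.0007 -0.0006 -0.0002 -0.0003 -0.0147]
```

In the tool's units: -0.015 rad is -0.0075.

Emit:
jog_arm:
  ticks:
    - [[0.02, 0, 0, 0, 0, -0.0075, 0.35], [0.035, 0, 0, 0, 0, -0.0075, 0.35], [0.05, 0, 0, 0, 0, -0.0075, 0.35], [0.065, 0, 0, 0, 0, -0.0075, 0.35], [0.08, 0, 0, 0, 0, -0.0075, 0.35], [0.095, 0.001, 0, 0, 0, -0.0075, 0.35], [0.11, 0.001, 0, 0, 0, -0.0075, 0.35], [0.125, 0.001, 0, 0, 0, -0.0075, 0.35], [0.14, 0.001, 0, 0, 0, -0.0075, 0.35], [0.15, 0.001, 0, 0, 0, -0.0075, 0.35]]

```text
time_s: 4.15
eef_pos: [0.4608, -0.1879, 0.0042]
eef_rot: [-0.0, 0.68, 0.733, -0.0]
wrist_force: [0.5, -0.2, 1.0]
opening: 0.348
grasp_force: 0.4
```

Run:
```python
from h import *
print(go([.4583,-.150,.005],.074).round(4))
for n in ['wrist','top','scene']:
    P=optics.camera_params(n);im,d=optics.camera(n);cv2.imwrite(f'pics/{n}2.png',im)
    hsv=cv2.cvtColor(im,cv2.COLOR_BGR2HSV);m=cv2.inRange(hsv,(150,150,60),(175,255,255))
    c,_=cv2.findContours(m,0,1)
    if not c: continue
    c=max(c,key=cv2.contourArea)[:,0];W=np.array([onplane(P,u,v,.012)[:2] for u,v in c],np.float32);print(n,cv2.minEnclosingCircle(W))
```

```text
[ 0.0379  0.0004 -0.0008 -0.0003 -0.0003  0.0004]
wrist ((0.4572068750858307, -0.13901633024215698), 0.04216804355382919)
top ((0.45662742853164673, -0.13585367798805237), 0.03994360938668251)
scene ((0.452655166387558, -0.13778027892112732), 0.04001157358288765)
```

View pics/wrist2.png

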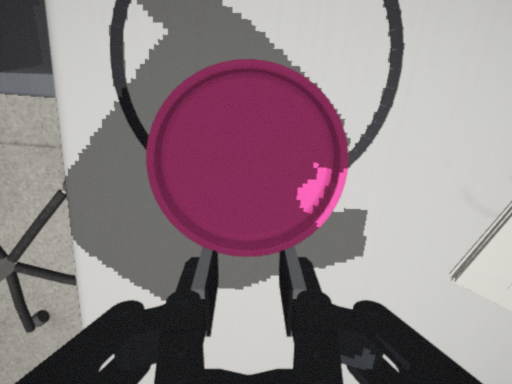

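The dish is squarely against both fingers at (248,157), with the ring ahead of it at columns 112–402. I'll fit the ring in this view for the remaining distance.

Run:
```python
from h import *
from scipy.optimize import least_squares
P=optics.camera_params('wrist');im=cv2.imread('pics/wrist2.png').astype(int)
v,u=np.nonzero((im.max(2)<45))
k=(v<165)&(((u>105)&(u<150))|((u>345)&(u<410)));u,v=u[k],v[k]
W=np.array([onplane(P,a,b,0)[:2] for a,b in zip(u,v)])
s=least_squares(lambda x:np.hypot(*(W-x[:2]).T)-x[2],[.455,-.1,.057],loss='soft_l1',f_scale=.002);print(s.x,len(u),np.abs(s.fun).mean())
```

```text
[ 0.4532907  -0.10440062  0.05097815] 553 0.0010716964213796617
```

Emit:
jog_arm:
  ticks:
    - [[0.01, 0, 0, 0, 0, 0, 0.35], [0.02, 0, 0, 0, 0, 0, 0.35], [0.029, 0, 0, 0, 0, 0, 0.35], [0.035, 0, 0, 0, 0, 0, 0.35], [0.038, 0, 0, 0, 0, 0, 0.35], [0.038, 0, 0, 0, 0, 0, 0.35], [0.025, 0, 0, 0, 0, 0, 0.35], [0, 0, 0, 0, 0, 0, 0.35], [-0.02, 0, -0.02, 0, 0, 0, 0.35], [-0.02, 0, -0.06, 0, 0, 0, 0.35]]

```text
time_s: 5.55
eef_pos: [0.4615, -0.2107, 0.0638]
eef_rot: [-0.001, 0.681, 0.732, -0.0]
wrist_force: [0.7, -0.4, -0.3]
opening: 0.354
grasp_force: 0.0
```

Run:
```python
from h import *
for n in ['wrist','top','scene']:
    P=optics.camera_params(n);im,d=optics.camera(n);cv2.imwrite(f'pics/{n}3.png',im)
    hsv=cv2.cvtColor(im,cv2.COLOR_BGR2HSV);m=cv2.inRange(hsv,(150,150,60),(175,255,255))
    c,_=cv2.findContours(m,0,1)
    if not c: continue
    c=max(c,key=cv2.contourArea)[:,0];W=np.array([onplane(P,u,v,.012)[:2] for u,v in c],np.float32);print(n,cv2.minEnclosingCircle(W))
a=cv2.imread('pics/top3.png')[190:265,250:335];b=cv2.imread('pics/wrist3.png');cv2.imwrite('pics/c3.png',np.hstack([cv2.resize(a,(400,353)),cv2.resize(b,(400,353))]))
for z in (.2,.14,.1): print(go([.4915,.160,z],.157).round(3))
```

```text
wrist ((0.45462653040885925, -0.10184704512357712), 0.041835833340883255)
top ((0.45220470428466797, -0.10155205428600311), 0.04081844165921211)
scene ((0.45059576630592346, -0.10432545840740204), 0.039655692875385284)
[ 0.368  0.055 -0.135  0.004  0.004 -0.084]
[ 0.368  0.055 -0.075  0.004  0.004 -0.084]
[ 0.368  0.055 -0.035  0.004  0.004 -0.084]
```

View pics/c3.png

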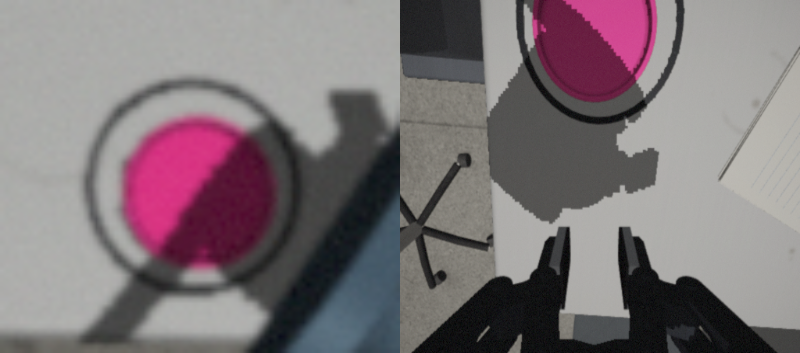

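The dish lies inside the ring, offset about 4–5 mm, with the fingers clear of it. Next I'll go over the tote handle.

In the tool's units: -0.084 rad is -0.042.

Emit:
jog_arm:
  ticks:
    - [[0, 0, -0.06, 0, 0, 0, 1], [0.06, 0.01, -0.12, 0, 0, -0.042, 1], [0.12, 0.03, -0.17, 0, 0, -0.042, 1], [0.18, 0.05, -0.17, 0, 0, -0.042, 1], [0.24, 0.055, -0.17, 0, 0, -0.042, 1], [0.3, 0.055, -0.17, 0, 0, -0.042, 1], [0.335, 0.055, -0.17, 0, 0, -0.042, 1], [0.335, 0.055, -0.17, 0, 0, -0.042, 1], [0.335, 0.055, -0.17, 0, 0, -0.042, 1]]

```text
time_s: 6.82
eef_pos: [0.4922, 0.1289, 0.2333]
eef_rot: [-0.0, 0.649, 0.761, -0.001]
wrist_force: [0.6, -1.4, -0.3]
opening: 1.003
grasp_force: 0.0
```

Run:
```python
from h import *
P=optics.camera_params('wrist');im,d=optics.camera('wrist');cv2.imwrite('pics/w4.png',im);np.save('pics/w4.npy',d)
for z in (.2,.096): print(go([.4915,.160,z],.157).round(3))
m=((im.max(2)<60)).astype(np.uint8)
for x in cv2.findContours(m,0,1)[0]:
    if cv2.contourArea(x)>300:
        r=cv2.minAreaRect(x);print(r,onplane(P,*r[0],.127))
```

```text
[ 0.032  0.004  0.033 -0.001  0.     0.   ]
[ 0.032  0.004  0.137 -0.001  0.     0.   ]
((248.0, 376.0), (14.0, 144.0), 90.0) [ 0.52303073 -0.05984204  0.127     ]
((419.0, 322.0), (122.0, 184.0), 90.0) [0.66742566 0.02916988 0.127     ]
((496.0, 82.0), (20.0, 30.0), 90.0) [0.65359221 0.23784157 0.127     ]
((120.0, 219.5), (327.0, 240.0), 90.0) [0.39340719 0.08837543 0.127     ]
((208.0, 60.0), (52.0, 50.0), 90.0) [0.4499697 0.2198451 0.127    ]
((258.174560546875, 103.60929107666016), (188.46592712402344, 41.04039764404297), 88.36341857910156) [0.48941311 0.19644628 0.127     ]
```

View pics/w4.png

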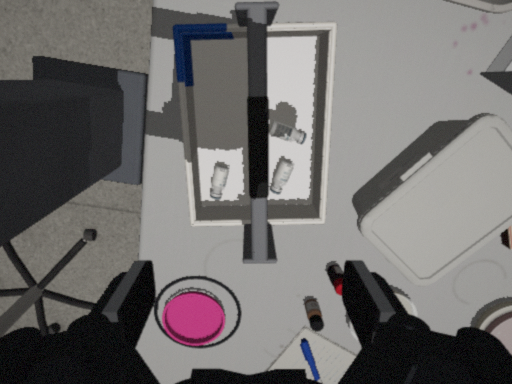

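The wrist view shows the handle bar vertical along column 258 with its ends at rows 14 and 250. The tote rim runs from (175,25) to (325,221), with the blue corner at top left.

Run:
```python
from h import *
P=optics.camera_params('wrist')
d=np.load('pics/w4.npy');im=cv2.imread('pics/w4.png')
for v in (40,70,100,130,160,190,220):
    g=im[v,225:290].max(1); print(v,np.round(bydepth(P,258,v,d[v,258]),4),onplane(P,258,v,.127)[:2].round(4),im[v,250:266:5].max(1))
C=[onplane(P,u,v,.05) for u,v in [(174,24),(335,24),(326,221),(192,225)]]
print(np.round(C,4),np.mean(C,0).round(4))
```

```text
40 [0.4827 0.2373 0.1256] [0.4826 0.2372] [49 53 50 54]
70 [0.4859 0.2183 0.1245] [0.4858 0.2182] [51 53 56 56]
100 [0.4892 0.1982 0.1279] [0.4892 0.1982] [21 17  7 16]
130 [0.4928 0.1769 0.1263] [0.4928 0.177 ] [17 22  6 14]
160 [0.4965 0.1547 0.128 ] [0.4966 0.1545] [16  8  8 11]
190 [0.5006 0.1307 0.1275] [0.5007 0.1305] [14 22 32 33]
220 [0.5052 0.1041 0.1246] [0.505  0.1051] [ 93 118 118 106]
[[0.4079 0.2464 0.05  ]
 [0.5484 0.2687 0.05  ]
 [0.5847 0.0826 0.05  ]
 [0.4434 0.0553 0.05  ]] [0.4961 0.1632 0.05  ]
```

```bash
python3 -c "
from h import *
print(go([.494,.162,.096],.162).round(4))"
```

```text
[ 0.0332  0.007   0.1374 -0.0014  0.0004 -0.0046]
```

In the tool's units: -0.005 rad is -0.0025.

Emit:
jog_arm:
  ticks:
    - [[0.033, 0.007, 0.03, 0, 0, -0.0025, 1], [0.033, 0.007, 0.07, 0, 0, -0.0025, 1], [0.033, 0.007, 0.11, 0, 0, -0.0025, 1], [0.033, 0.007, 0.137, 0, 0, -0.0025, 1], [0.033, 0.007, 0.137, 0, 0, -0.0025, 1], [0.033, 0.007, 0.137, 0, 0, -0.0025, 0.4], [0.033, 0.007, 0.137, 0, 0, -0.0025, 0], [0.033, 0.007, 0.137, 0, 0, -0.0025, 0], [0.033, 0.007, 0.137, 0, 0, -0.0025, 0]]

```text
time_s: 8.0
eef_pos: [0.4948, 0.163, 0.0982]
eef_rot: [0.001, 0.647, 0.762, 0.0]
wrist_force: [0.6, -0.4, 0.2]
opening: 0.174
grasp_force: 58.6
```

Emit:
jog_arm:
  ticks:
    - [[0, 0, 0, 0, 0, 0, 0], [0, 0, 0, 0, 0, 0, 0], [0, 0, -0.01, 0, 0, 0, 0], [0, 0, -0.025, 0, 0, 0, 0], [0, 0, -0.04, 0, 0, 0, 0], [0, 0, -0.04, 0, 0, 0, 0]]

```text
time_s: 8.75
eef_pos: [0.4955, 0.1631, 0.1392]
eef_rot: [0.001, 0.647, 0.762, 0.001]
wrist_force: [0.7, -0.3, -2.8]
opening: 0.174
grasp_force: 58.6
```

```bash
python3 -c "
from h import *
print(get_obs()['torque'], get_obs()['q'])
P=optics.camera_params('scene');im,d=optics.camera('scene');cv2.imwrite('pics/s5.png',im)
im,d=optics.camera('top');cv2.imwrite('pics/t5.png',im)"
```

```text
[0.00564633 0.01182822 0.00377001] [ 9.01503180e-02  1.64827314e-01  1.82517422e+00 -1.48438753e-05
  1.14792824e+00 -7.29059107e-02]
```

Gripped at 58.6 N and lifted (2.8 N load). Now I'll work out the final pose.

Create fin.py:
```python
from h import *
import sys
np.set_printoptions(precision=4,suppress=True)
ps=.165-np.pi/2; T0=R.from_rotvec([0,0,ps]); G=rot([0.001,.647,.762,0.001])   # tote & tool rotation at the grasp
rel=T0.inv()*G
tcp_t=np.array([0,0,.0975]); foot=np.array([-.095,-.07,0])
def target(th,a,fp,extra=0):
    ax=np.cross([0,0,1.],[-np.cos(a),-np.sin(a),0]) # rotate z toward downhill
    T=R.from_rotvec([0,0,ps+extra])*R.from_rotvec(ax*th)
    return np.array(fp)+T.apply(tcp_t-foot),T*rel,T
if __name__=='__main__':
    p,Rt,T=target(.63,np.radians(45),[.4525,-.102,.05])
    print('tcp',p,'tilt',T.apply([0,0,1]),'corners z',[ (T.apply(np.array(c)-foot)+[0,0,.05]).round(3).tolist() for c in ([.095,-.07,0],[-.095,.07,0],[.095,.07,0])])
    print(go(p,Rt=Rt))
    print('level',go([p[0],p[1],p[2]+.06]))
```

```bash
python3 fin.py
```

```text
tcp [ 0.4722 -0.1378  0.1975] tilt [-0.4794  0.3425  0.808 ] corners z [[0.01, -0.172, 0.129], [0.123, 0.034, 0.108], [0.133, -0.138, 0.187]]
[-0.2931 -0.0706 -0.06   -0.4487 -0.4448 -0.0006]
level [-0.2931 -0.0705 -0.12    0.      0.      0.    ]
```

Emit:
jog_arm:
  ticks:
    - [[0, 0, -0.03, 0, 0, 0, 0], [-0.01, 0, -0.06, 0, 0, 0, 0], [-0.04, -0.01, -0.09, 0, 0, 0, 0], [-0.08, -0.02, -0.11, 0, 0, 0, 0], [-0.12, -0.03, -0.12, 0, 0, 0, 0], [-0.16, -0.04, -0.12, 0, 0, 0, 0], [-0.2, -0.05, -0.12, 0, 0, 0, 0], [-0.24, -0.06, -0.12, 0, 0, 0, 0], [-0.275, -0.07, -0.12, 0, 0, 0, 0], [-0.293, -0.07, -0.12, 0, 0, 0, 0]]

```text
time_s: 10.1
eef_pos: [0.472, -0.139, 0.2566]
eef_rot: [-0.001, 0.648, 0.762, -0.0]
wrist_force: [0.9, 0.5, -2.6]
opening: 0.176
grasp_force: 59.0
```

```bash
python3 fin.py | tail -3
```

```text
tcp [ 0.4722 -0.1378  0.1975] tilt [-0.4794  0.3425  0.808 ] corners z [[0.01, -0.172, 0.129], [0.123, 0.034, 0.108], [0.133, -0.138, 0.187]]
[ 0.0011  0.0004  0.059  -0.4508 -0.4451 -0.0025]
level [ 0.0012  0.0003 -0.001   0.      0.      0.    ]
```

Tilt gradually in place, in nine steps.

In the tool's units: -0.45 rad is -0.225.

Emit:
jog_arm:
  ticks:
    - [[0, 0, 0, -0.02, -0.02, 0, 0], [0, 0, 0, -0.045, -0.045, 0, 0], [0, 0, 0, -0.07, -0.07, 0, 0], [0, 0, 0, -0.095, -0.095, 0, 0], [0, 0, 0, -0.12, -0.12, 0, 0], [0, 0, 0, -0.15, -0.15, 0, 0], [0, 0, 0, -0.18, -0.18, 0, 0], [0, 0, 0, -0.21, -0.21, 0, 0], [0, 0, 0, -0.225, -0.2225, 0, 0], [0, 0, 0, -0.225, -0.2225, 0, 0]]

```text
time_s: 11.35
eef_pos: [0.4719, -0.1364, 0.256]
eef_rot: [0.309, 0.615, 0.725, 0.027]
wrist_force: [-0.1, 0.2, -3.0]
opening: 0.174
grasp_force: 59.0
```

```bash
python3 fin.py | tail -3
```

Run:
```python
from h import *
im=[optics.camera(n)[0] for n in ('scene','top','wrist')]
for n,i in zip('stw',im): cv2.imwrite(f'pics/{n}6.png',i)
print(get_obs()['q'])
cv2.imwrite('pics/c6.png',np.hstack([cv2.resize(im[0][130:330,130:380],(400,320)),cv2.resize(im[2],(400,320))]))
```

```text
tcp [ 0.4722 -0.1378  0.1975] tilt [-0.4794  0.3425  0.808 ] corners z [[0.01, -0.172, 0.129], [0.123, 0.034, 0.108], [0.133, -0.138, 0.187]]
[ 0.0229 -0.0246  0.0479 -0.0009 -0.0021  0.    ]
level [-0.0019  0.0006 -0.0006  0.      0.      0.    ]
[-0.46552786 -0.43683197  2.2276735  -0.13376767  0.72861305 -0.55730836]
```

View pics/c6.png

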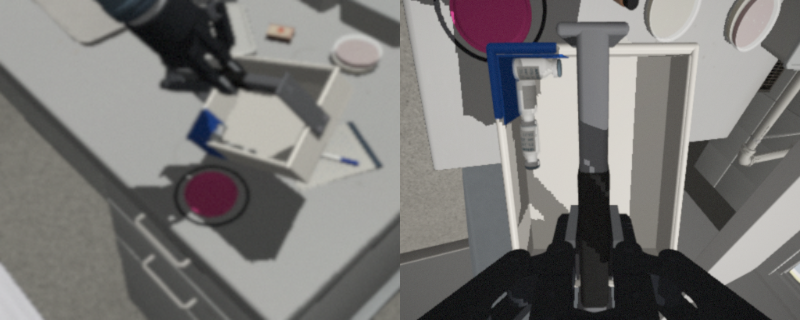

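The wrist view shows all three vials at the blue corner: one across the short wall and two end to end along the long wall. I'll check their distances and the tote pose, then lower.

Run:
```python
from fin import *
P=optics.camera_params('wrist');_,d=optics.camera('wrist')
o=get_obs();A=rot(o['eef_rot']);T=A*rel.inv();org=o['eef_pos']-T.apply(tcp_t)
for n,(u,v) in dict(rimblue=(114,55),rimR=(375,55),v1=(175,82),v2=(166,118),v3=(169,180),v3b=(169,190)).items():
    p=bydepth(P,u,v,d[v,u]);l=T.inv().apply(p-org);print(n,l,np.linalg.norm(l-[-.091,-.066,.004]))
print('foot',org+T.apply(foot))
```

```text
rimblue [-0.0967 -0.0702  0.0495] 0.046094052866996395
rimR [-0.0965  0.0681  0.0488] 0.14144532455221398
v1 [-0.083  -0.0451  0.0201] 0.02761086585901767
v2 [-0.0606 -0.0532  0.0173] 0.03554390386755583
v3 [-0.0185 -0.0544  0.0182] 0.07480550416426282
v3b [-0.0106 -0.0554  0.0166] 0.08204802176955212
foot [ 0.4534 -0.1017  0.11  ]
```

The vials are within 80 mm of the corner, and the tote pose matches the model to 2 mm. Lowering to about 5 cm.

Emit:
jog_arm:
  ticks:
    - [[0.005, -0.005, 0.01, 0, 0, 0, 0], [0.01, -0.011, 0.022, 0, 0, 0, 0], [0.016, -0.017, 0.034, 0, 0, 0, 0], [0.021, -0.022, 0.044, 0, 0, 0, 0], [0.023, -0.025, 0.048, 0, 0, 0, 0], [0.023, -0.025, 0.048, 0, 0, 0, 0], [0.023, -0.025, 0.048, 0, 0, 0, 0], [0.023, -0.025, 0.048, 0, 0, 0, 0], [0.023, -0.025, 0.048, 0, 0, 0, 0]]

```text
time_s: 12.68
eef_pos: [0.473, -0.1392, 0.199]
eef_rot: [0.31, 0.615, 0.724, 0.027]
wrist_force: [0.7, -1.3, -2.9]
opening: 0.176
grasp_force: 59.0
```

Run:
```python
from fin import *
P=optics.camera_params('wrist');im,d=optics.camera('wrist');cv2.imwrite('pics/w7.png',im)
o=get_obs();A=rot(o['eef_rot']);T=A*rel.inv();org=o['eef_pos']-T.apply(tcp_t)
for n,(u,v) in dict(rimblue=(114,55),v1=(175,82),v3=(169,180)).items():
    p=bydepth(P,u,v,d[v,u]);l=T.inv().apply(p-org);print(n,l)
print('foot',org+T.apply(foot),abs(o['dq']).max())
for n in ('top','scene'):
    P=optics.camera_params(n);i=optics.camera(n)[0];m=cv2.inRange(cv2.cvtColor(i,cv2.COLOR_BGR2HSV),(150,150,50),(175,255,255))
    c,_=cv2.findContours(m,0,1)
    if c:
        c=max(c,key=cv2.contourArea)[:,0];W=np.array([onplane(P,u,v,.012)[:2] for u,v in c],np.float32);print(n,cv2.minEnclosingCircle(W))
```

```text
rimblue [-0.0964 -0.0699  0.0499]
v1 [-0.0827 -0.0451  0.0192]
v3 [-0.0181 -0.0543  0.0181]
foot [ 0.4535 -0.1034  0.0513] 0.0026302692002537487
top ((0.43733033537864685, -0.07603094726800919), 0.018032684922218323)
scene ((0.451215922832489, -0.10414382070302963), 0.04024790972471237)
```

The foot is about 3 mm from the dish's centre and 51 mm up, and everything is still. The top view of the dish is blocked by the tote, but the scene view confirms the dish hasn't moved.

```bash
python3 -c "
from bench import workorder
print(workorder.hand_in())"
```

```text
the job is handed in; nothing more can be done
None
```

The job is handed in, with no verdict printed: the pink dish lies in the ring about 4–5 mm off centre, and the tote is held tilted about 36° with all three vials in the blue corner and its foot about 5 cm above the middle of the dish.

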